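# Hold the sprung case lid just below its balance point

### The arm

A 7-joint arm with a two-finger parallel gripper is mounted at the origin on a cart in front of the work surface, level with it; the furniture and walls round the work are solid. World frame = base frame: x ahead of the robot, y to its left, z up, the work surface at z = 0. Lengths are in m, angles in rad, forces in N, time in s.
With the tool pointing down it reaches from about 0.35 to 0.9 m from the base axis. Payload 8.1 kg.
Tool frame: the origin (TCP) lies at the centre of the arm's flange, where the gripper is bolted on; the fingertips stand 178 mm ahead of it and the grasp point (between the pads) lies 159 mm ahead of it; z points along the fingers, y is the direction in which the jaws open and shut (so a half turn about z gives the same grasp; the last joint's range is limited). The gripper opens to 92 mm and grips with 3 to 60 N. Pads are 19 mm wide; open, the fingers measure 130 mm over their backs; the gripper's body (75 mm by 190 mm) begins 47 mm behind the grasp point.
Start: joints at [1.228, 0.434, 0.025, 1.573, -0.012, 1.134, -0.075], TCP at [0.148, -0.607, 0.405] pointing down, gripper open.
Joint ranges: [-2.62, 2.62], [-0.44, 2.09], [-1.27, 1.32], [0.08, 2.57], [-1.32, 4.46], [0.12, 2], [-2.74, 2.74]. Speed limits (rad/s): [2.22, 2.22, 3.01, 3.01, 3.14, 3.14, 3.14].

### API

Orientations are given as a rotation vector (axis times angle).
In Python, from cell import arm gives the robot as it stands. The module is installed in compiled form; this text tells all that it offers.
- The arm moves only by the tool move_arm, never from a script. Its argument "steps" is a list of rows, each a list of 4 numbers: the shift along the tool's x, y, z in mm, then the turn about the tool's z in rad. In form: [[x, y, z, twist], ...]. A call has 1 to 20 rows; each row is the pose to reach, as a shift and turn from the pose commanded when the call began, along the tool's axes at that moment; what a row does not reach only later rows make up. A row lasts 1/8 s, in which the tool goes at most 62.5 mm and 10.7 degrees, less where a joint would pass 70% of its speed; a pose out of reach is approached as far as the arm can. A call with a gripper value outside its range is refused whole. "grip" is the finger opening in mm, from 0 to 91.8, set as the call begins (left out, the last holds). The fingers move at their own pace and stop on an object; "grip_force" is the grip in N (left out, the last holds). Time passes only in rows, so rows that repeat a pose let the fingers close. It gives the time, the measured TCP pose, the force and the opening at its end, in the units of the state.
- arm.observe(): the state, without advancing time (a new reading comes with each control period).
- arm.get_image(name): name is "scene" or "top"; returns the picture (384x512x3 uint8, red, green, blue); there is no depth.
- arm.camera_info(name): a dict with "mtx" (3x3 intrinsics, pixels), "pose" (4x4, takes a point from camera to world coordinates). Camera axes: x right, y down, z forward; pixel columns grow to the right and rows downward; lengths in m; the calibration is good to about 2 mm. A picture is of the moment at which its call begins. camera_info takes no time and is no camera call.
- arm.sign_off(): hands the job in, once; it reports no verdict.
The state is a dict: "clock": time; "joints": joint angles; "dq": joint speeds; "joint_efforts": joint torques, N m; "position": TCP position; "ee_rot": TCP orientation; "force": force on the tool from outside, world axes, zero at the start; "ft_torque": the same for the moment, N m; "width": opening from 0.0 (shut) to 1.0 (fully open).
Only numpy, scipy, OpenCV 4.12 (cv2) and the standard library are available. Lean on these libraries where they do the work, as an engineer would, in place of code of your own. Each camera call takes 0.05 s, during which the arm holds its last target.

### The job

The parts case on the bench has a sprung lid that I want held up while I check its hinge springs. Take the lid by its orange grip with a gentle squeeze (under 50 N), raise it slowly past its balance point (the red mark on the white quadrant) without letting the springs throw it fully open, then ease it back and hold it just below the balance point, with the black pointer in the green band. Finish while still holding it there, do not let it fall or slam, and leave the vial, the jar and the cutters where they are.

Things in the scene. Friction and masses are not known exactly. Their poses are not given: they have to be found in the camera images.
- case_hinge (a point): Middle of the lid's hinge line, at the rear top edge of the case, 77 mm above the bench. The case is a grey open box 150 deep x 180 wide x 72 high mm, fixed to the bench; this point is 75 mm behind its centre. Axes are the case's: -x to its front (grip side), y along the hinge, z up.
- lid_hinge (a joint): Opening angle of the lid, rad: 0 shut and level (at rest), grows as the front edge rises and swings back; stop at 1.45. Balance point 0.90. Below it the lid falls shut if let go (about 1 N at the grip when shut, less near the balance); above it the springs throw it open (up to about 1.5 N). No noticeable friction.
- lid_grip (a point): Centre of the orange grip, a barrel 20 mm across, 24 mm long, axis parallel to the hinge line, 195 mm from it in the lid's mid-plane, half-way along the lid; nothing below it. Pinch its two flat end faces from above (fingers closing along the hinge direction); it can pivot between the fingers as the lid turns. -x points from hinge to grip.
- lid: The lid with its grip, 0.9 kg: a dark frame 178 mm wide, 10 mm thick with an amber window, front edge 152 mm from the hinge; a tab 12 mm wide carries the grip in front of it. Origin on the hinge line, axes turn with the lid. A light grip of 20 to 30 N is right, 50 N the most; 140 N summed over both fingers spoils it.
- balance_mark (a point): Red mark at the balance point (0.90 rad) on the white quadrant at the case's +y cheek, 60 mm from the hinge line. A green band just below it runs from 0.70 to 0.86 rad. The lid's thin black pointer, in the plane of the lid, runs over them and shows the opening angle.
- white_vial_mid (a point): White plastic vial, 27 mm in diameter, 56 mm high, standing to the left (+y) of the case; this point is its centre. To be left alone.
- ink_jar_mid (a point): Dark blue jar with black cap, 36 mm in diameter, 46 mm high, standing left of the case; this point is its centre. To be left alone.
- cutters_mid (a point): Blue-handled flush cutters, 123 x 51 x 10 mm, lying left of the case; this point is their middle. To be left alone.

How it is judged:
On the way:
1. the lid, held by the gripper, is raised past its balance point (0.95 rad or more) and kept there for a moment (value of joint lid_hinge above 0.95 rad and contact force between the fingers and lid above 0.1 N), for 0.2 s.
At the end, for the whole second after the job is handed in: the gripper still holds the lid at rest just below its balance point, at 0.69 to 0.87 rad (the green band), and the vial, the jar and the cutters lie within 20 mm of where they were (value of joint lid_hinge between 0.69 and 0.87 rad and velocity of joint lid_hinge between -0.1 and 0.1 rad/s and contact force between the fingers and lid above 0.1 N and distance of each of white_vial_mid, ink_jar_mid, cutters_mid from where it was at the start of the episode below 0.02 m); the arm keeps its last pose, push and grip.
It fails at once if the lid springs up towards its stop (beyond 1.35 rad) (value of joint lid_hinge above 1.35 rad).
It fails at once if the lid flies or slams (faster than 2.5 rad/s) (velocity of joint lid_hinge above 2.5 rad/s or velocity of joint lid_hinge below -2.5 rad/s).
It fails at once if the lid is squeezed or pushed with more than 140 N, summed over both fingers (contact force between anything else and lid above 140 N).
It fails at once if the vial, the jar or the cutters are disturbed (moved over 20 mm) (distance of any of white_vial_mid, ink_jar_mid, cutters_mid from where it was at the start of the episode above 0.02 m).
It also fails if it takes over 45 s, if anything falls off the work surface, if the arm or the gripper's body presses on something with over 40 N, if the wrist force passes 120 N, or if a joint passes its speed limit or range.

## Working session

There is one attempt and no reset: what is moved stays moved. The work goes in short steps, Python scripts to look and compute and a tool call to move; the robot and the scene stay as the last step left them, time stands still between calls to the robot, and variables do not carry over. Pictures are saved under pics/ and viewed, and the job is handed in when it is done.

Besides the shell and the picture viewer there is one more tool, called after "Request:" by a JSON object that holds its "op" and its "data", one argument or row to a line. move_arm: Moves the arm, as the interface text tells. Its arguments: {"type":"object","properties":{"steps":{"type":"array"},"grip":{"type":"number"},"grip_force":{"type":"number"}},"required":["steps"]}

```bash
mkdir -p pics
python3 - <<'E'
from cell import arm
import cv2
for n in("scene","top"):
    cv2.imwrite(f"pics/{n}0.png",cv2.cvtColor(arm.get_image(n),cv2.COLOR_RGB2BGR))
    i=arm.camera_info(n);print(n,i["mtx"].round(1).tolist(),i["pose"].round(3).tolist())
s=arm.observe();print({k:s[k] for k in("clock","position","ee_rot","force","width")})
E
```

```text
scene [[393.7, 0.0, 254.3], [0.0, 393.7, 197.4], [0.0, 0.0, 1.0]] [[0.857, -0.386, 0.341, 0.265], [-0.515, -0.664, 0.542, -0.499], [0.017, -0.64, -0.768, 0.774], [0.0, 0.0, 0.0, 1.0]]
top [[350.3, 0.0, 255.5], [0.0, 350.3, 195.5], [0.0, 0.0, 1.0]] [[0.005, -0.999, 0.045, 0.524], [-1.0, -0.005, 0.009, -0.034], [-0.009, -0.045, -0.999, 0.99], [0.0, 0.0, 0.0, 1.0]]
{'clock': 0.1, 'position': array([ 0.14836724, -0.60692154,  0.4040474 ]), 'ee_rot': array([-3.11771167e+00, -3.75551496e-01,  4.78465453e-04]), 'force': array([0.00297366, 0.21213996, 0.13820013]), 'width': 1.000527068450275}
```

View pics/scene0.png

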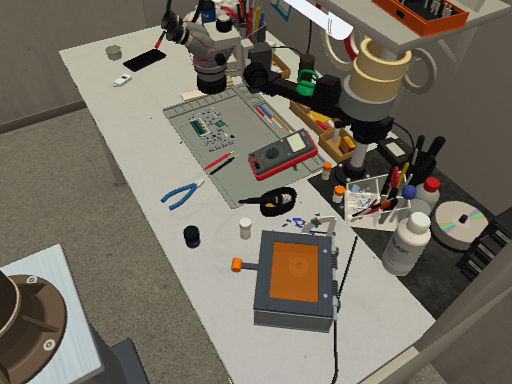

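View pics/top0.png

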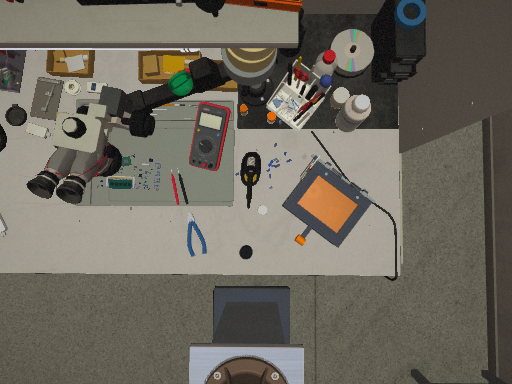

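Scene: closed case at about (295,280), orange grip at (237,265). Top: grip at (300,240), window at (327,203), hinge up-right. The vial (263,210), jar (246,252) and cutters (197,235) are left of the case.

```bash
cat > h.py <<'E'
from cell import arm
import cv2, numpy as np
from scipy.spatial.transform import Rotation as R
def ray(n,p):
    i=arm.camera_info(n);T=np.array(i["pose"]);d=T[:3,:3]@np.linalg.inv(i["mtx"])@[p[0],p[1],1]
    return T[:3,3],d
def plane(n,p,z):
    o,d=ray(n,p);return o+d*(z-o[2])/d[2]
def tri(p,q):
    o,d=ray("scene",p);a,b=ray("top",q)
    t=np.linalg.lstsq(np.c_[d,-b],a-o,rcond=None)[0]
    x,y=o+d*t[0],a+b*t[1];return (x+y)/2,np.linalg.norm(x-y)
def proj(n,P):
    i=arm.camera_info(n);c=np.linalg.inv(i["pose"])@np.r_[P,1];u=np.array(i["mtx"])@c[:3];return u[:2]/u[2]
def orange(n,img=None,rng=(5,20)):
    img=arm.get_image(n) if img is None else img
    h=cv2.cvtColor(img,cv2.COLOR_RGB2HSV)
    m=cv2.inRange(h,(rng[0],150,120),(rng[1],255,255))
    k,l,s,c=cv2.connectedComponentsWithStats(m)
    return l,[(j,s[j],c[j]) for j in range(1,k) if s[j][4]>30]
E
python3 - <<'E'
from h import *
for n in("scene","top"):
    img=cv2.cvtColor(cv2.imread(f"pics/{n}0.png"),cv2.COLOR_BGR2RGB)
    l,cs=orange(n,img)
    for j,s,c in cs:
        x0,y0=(225,225) if n=="scene" else (280,170)
        if x0<c[0]<400 and y0<c[1]<330:
            r=cv2.minAreaRect(np.argwhere(l==j)[:,::-1].astype(np.float32))
            print(n,s,c.round(1),r)
            b=cv2.boxPoints(r);print([plane(n,p,.08)[:2].round(4).tolist() for p in b],plane(n,c,.08).round(4))
print(tri((237,265),(300,240)))
# dark lid outline in top
img=cv2.imread("pics/top0.png");cv2.imwrite("pics/topz.png",cv2.resize(img[140:260,230:390],None,fx=5,fy=5,interpolation=cv2.INTER_CUBIC))
E
```

```text
scene [ 269  242   49   60 2602] [294.4 271.8] ((295.40985107421875, 271.4918212890625), (48.34608840942383, 56.313228607177734), 5.19442892074585)
[[0.4701, -0.2341], [0.5473, -0.1325], [0.6283, -0.1926], [0.5437, -0.2878]] [ 0.5432 -0.214   0.08  ]
scene [231 258  11  14 120] [236.1 264.4] ((236.0699920654297, 264.5099792480469), (9.050968170166016, 13.717872619628906), 8.130102157592773)
[[0.4353, -0.1475], [0.4538, -0.1222], [0.468, -0.134], [0.4492, -0.159]] [ 0.4517 -0.1407  0.08  ]
top [ 298  176   60   57 1732] [327.3 203.7] ((327.3783874511719, 203.68055725097656), (49.540489196777344, 35.21697998046875), 37.14668655395508)
[[0.5467, -0.133], [0.6201, -0.1883], [0.5427, -0.2902], [0.47, -0.2348]] [ 0.5447 -0.2115  0.08  ]
top [295 235  11  11  70] [300.  239.7] ((299.9634094238281, 239.6707305908203), (9.214252471923828, 7.340167045593262), 38.65980529785156)
[[0.4514, -0.1254], [0.4662, -0.1372], [0.4515, -0.1558], [0.4367, -0.1439]] [ 0.4514 -0.1406  0.08  ]
(array([ 0.45165621, -0.14147407,  0.07884796]), np.float64(0.0026994694238749095))
```

View pics/topz.png

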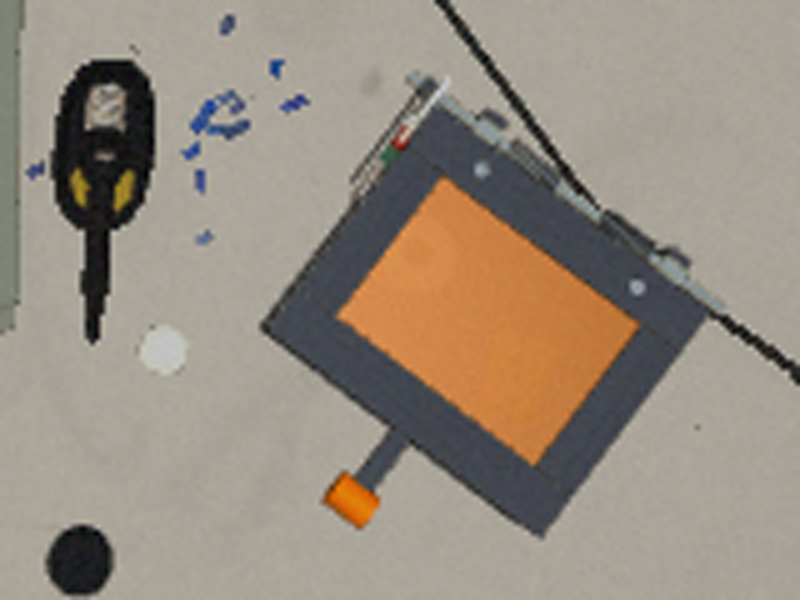

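```bash
cat >> h.py <<'E'
G=np.array([.4515,-.1408,.0775]); th=np.deg2rad(-37.0); U=np.array([np.cos(th),np.sin(th),0]); H=G+.195*U
def delta(P,heading=None):
    s=arm.observe();r=R.from_rotvec(s["ee_rot"]);M=r.as_matrix()
    hd=np.arctan2(M[1,0],M[0,0])
    print("shift mm",(M.T@(np.array(P)-s["position"])*1000).round(1),"heading",hd.round(4),"twist to -37deg",((hd-th+np.pi/2)%np.pi-np.pi/2).round(4), "tilt",M[:,2].round(4))
E
python3 - <<'E'
from h import *
print(H); delta(G+[0,0,.159+.075])
E
```

```text
[ 0.60723392 -0.25815393  0.0775    ]
shift mm [ 405.2 -380.7   93. ] heading 0.2398 twist to -37deg 0.8855 tilt [-5.0e-04  1.3e-03 -1.0e+00]
```

Request:
{"op": "move_arm", "data": {
  "steps": [
    [30,-28,0,0.06],
    [65,-61,0,0.13],
    [100,-94,0,0.2],
    [135,-127,0,0.27],
    [170,-160,0,0.35],
    [205,-193,0,0.43],
    [240,-226,5,0.51],
    [275,-259,15,0.6],
    [310,-292,30,0.68],
    [345,-325,45,0.76],
    [375,-353,60,0.82],
    [395,-371,75,0.87],
    [405,-381,88,0.885],
    [405,-381,93,0.885],
    [405,-381,93,0.885]
  ],
  "grip": 80
}}

```text
clock: 1.98
position: [0.4509, -0.1415, 0.3115]
ee_rot: [2.979, -0.996, -0.002]
force: [-0.1, 0.4, 0.5]
width: 0.874
```

Run:
```python
from h import *
for n in("scene","top"):
    cv2.imwrite(f"pics/{n}1.png",cv2.cvtColor(arm.get_image(n),cv2.COLOR_RGB2BGR))
s=arm.observe();print(s["clock"],s["position"],s["joints"].round(2),s["width"],s["force"])
delta(G+[0,0,.159])
```

```text
2.075 [ 0.45106148 -0.14177707  0.31208438] [ 0.3   0.31 -0.13  2.04  0.06  0.8  -2.08] 0.8707805733082558 [-0.22126694 -0.40237911  1.09982003]
shift mm [-0.3 -1.1 75.6] heading -0.6465 twist to -37deg -0.0008 tilt [ 2.e-04 -4.e-04 -1.e+00]
```

View pics/scene1.png

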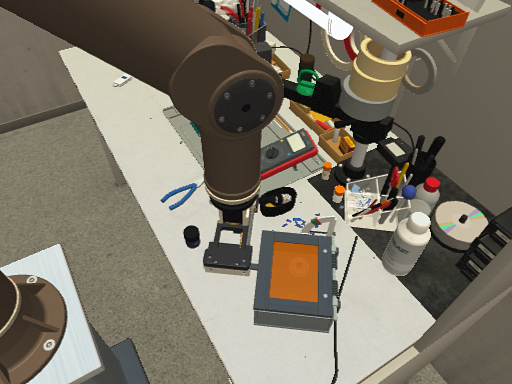

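The gripper stands over the grip, around (230,250) in the picture. The vial lies about 126 mm along the jaw axis, so I'll narrow the opening before going down.

Request:
{"op": "move_arm", "data": {
  "steps": [
    [0,-1,5,0],
    [0,-1,15,0],
    [0,-1,28,0],
    [0,-1,42,0],
    [0,-1,55,0],
    [0,-1,66,0],
    [0,-1,73,0],
    [0,-1,75,0],
    [0,-1,75,0]
  ],
  "grip": 50
}}

```text
clock: 3.2
position: [0.4521, -0.1401, 0.2368]
ee_rot: [2.979, -0.996, 0.0]
force: [-0.3, 0.3, 0.5]
width: 0.545
```

Run:
```python
from h import *
for n in("scene","top"):
    im=cv2.cvtColor(arm.get_image(n),cv2.COLOR_RGB2BGR)
    cv2.imwrite(f"pics/{n}2.png",cv2.resize(im[170:330,150:350] if n=="scene" else im[140:280,220:400],None,fx=4,fy=4))
s=arm.observe();print(s["clock"],s["position"],s["width"],s["force"])
delta(G+[0,0,.159])
```

```text
3.3 [ 0.45214987 -0.14013651  0.23707007] 0.5451600263327182 [0.16285158 0.21401336 0.3324808 ]
shift mm [-0.1  0.9  0.6] heading -0.6453 twist to -37deg 0.0004 tilt [ 7.e-04 -2.e-04 -1.e+00]
```

View pics/scene2.png

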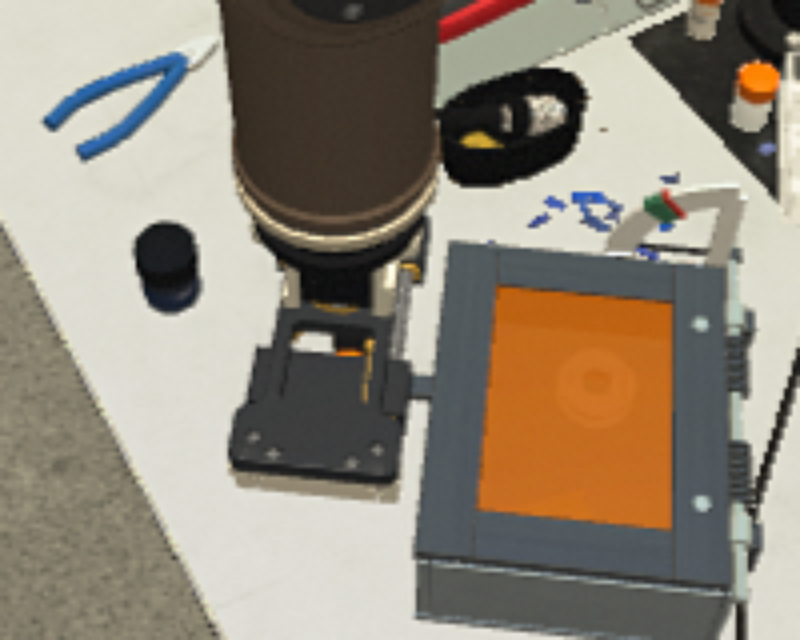

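The orange grip shows between the fingers, at about (350,352) in the crop. Closing with 25 N.

Request:
{"op": "move_arm", "data": {
  "steps": [
    [0,0,0,0],
    [0,0,0,0],
    [0,0,0,0],
    [0,0,0,0],
    [0,0,0,0],
    [0,0,0,0],
    [0,0,0,0],
    [0,0,0,0]
  ],
  "grip": 15,
  "grip_force": 25
}}

```text
clock: 4.3
position: [0.4522, -0.1398, 0.2368]
ee_rot: [-2.979, 0.996, -0.001]
force: [2.3, 4.7, -0.7]
width: 0.26
```

Run:
```python
from h import *
s=arm.observe();print(s["clock"],s["position"],s["width"]*91.8,s["force"],s["ft_torque"])
# arc: tool x=+U, z down
p0=s["position"]
for a in (.05,.1,.15,.2,.25,.3,.4,.5,.6,.7,.78,.8,.9,.95,1,1.02):
    print(a,"x",round(195*(1-np.cos(a)),1),"z",round(-195*np.sin(a),1))
```

```text
4.3 [ 0.45221215 -0.1398016   0.23678275] 23.833689605128036 [ 2.32670395  4.67728603 -0.71760235] [ 0.89461726 -0.47654224  0.02716995]
0.05 x 0.2 z -9.7
0.1 x 1.0 z -19.5
0.15 x 2.2 z -29.1
0.2 x 3.9 z -38.7
0.25 x 6.1 z -48.2
0.3 x 8.7 z -57.6
0.4 x 15.4 z -75.9
0.5 x 23.9 z -93.5
0.6 x 34.1 z -110.1
0.7 x 45.9 z -125.6
0.78 x 56.4 z -137.1
0.8 x 59.1 z -139.9
0.9 x 73.8 z -152.7
0.95 x 81.6 z -158.6
1 x 89.6 z -164.1
1.02 x 92.9 z -166.2
```

The opening reads 23.8 mm, so the 24 mm grip is held. First lift goes to 0.5 rad.

Request:
{"op": "move_arm", "data": {
  "steps": [
    [0,-1,-4,0],
    [0,-1,-10,0],
    [1,-1,-19,0],
    [2,-1,-29,0],
    [4,-1,-39,0],
    [6,-1,-48,0],
    [9,-1,-58,0],
    [12,-1,-67,0],
    [15,-1,-76,0],
    [19.5,-1,-85,0],
    [22,-1,-90,0],
    [24,-1,-93.5,0],
    [24,-1,-93.5,0],
    [24,-1,-93.5,0]
  ]
}}

```text
clock: 6.05
position: [0.4713, -0.1539, 0.3301]
ee_rot: [2.979, -0.996, -0.002]
force: [-3.7, -4.0, -2.0]
width: 0.262
```

```bash
cat >> h.py <<'E'
def snap(k):
    im=cv2.cvtColor(arm.get_image("scene"),cv2.COLOR_RGB2BGR)
    cv2.imwrite(f"pics/scene{k}.png",cv2.resize(im[130:330,170:370],None,fx=3,fy=3,interpolation=cv2.INTER_CUBIC))
    s=arm.observe();print(s["clock"],s["position"].round(4),"w",s["width"]*91.8,"F",s["force"].round(2),"T",s["ft_torque"].round(2))
    g=s["position"]+R.from_rotvec(s["ee_rot"]).apply([0,0,.159]);d=g-H
    print("angle est",np.arctan2(d[2],-d@U).round(3),"radius",np.hypot(d[2],d@U).round(4)); print("F along U",(s["force"]@U).round(2))
E
python3 - <<'E'
from h import *
snap(3)
E
```

```text
6.1 [ 0.4713 -0.1539  0.3301] w 23.481336552249317 F [-3.08 -3.25 -1.97] T [-0.63  0.85 -0.  ]
angle est 0.5 radius 0.1954
F along U -0.51
```

View pics/scene3.png

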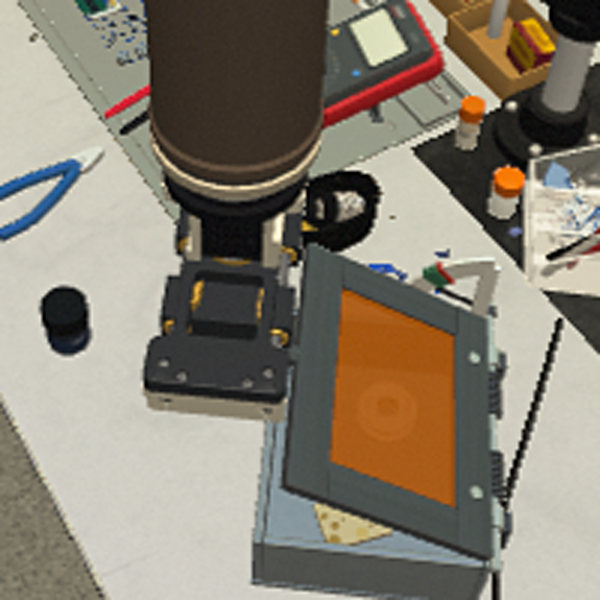

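The lid follows: its open front edge is at about x 290 in the crop, and the estimate is 0.50 rad. Next, up past the balance point to about 1.02.

Request:
{"op": "move_arm", "data": {
  "steps": [
    [2,0.5,-3.5,0],
    [5,0.5,-8.5,0],
    [8,0.5,-13.5,0],
    [12.5,0.5,-20,0],
    [17,0.5,-26,0],
    [22,0.5,-32,0],
    [27,0.5,-38,0],
    [32.5,0.5,-43.5,0],
    [38,0.5,-49,0],
    [44,0.5,-54.5,0],
    [50,0.5,-59,0],
    [56,0.5,-64,0],
    [62.5,0.5,-68.5,0],
    [66,0.5,-70.5,0],
    [69,0.5,-72.5,0],
    [69,0.5,-72.5,0],
    [69,0.5,-72.5,0],
    [69,0.5,-72.5,0],
    [69,0.5,-72.5,0]
  ]
}}

```text
clock: 8.48
position: [0.5268, -0.196, 0.4031]
ee_rot: [2.979, -0.996, 0.001]
force: [-4.3, -3.3, 0.4]
width: 0.261
```

Run:
```python
from h import *
snap(4)
```

```text
8.525 [ 0.5268 -0.196   0.4031] w 23.494419775089334 F [-3.96 -3.57  2.02] T [-0.46  1.11 -0.01]
angle est 1.023 radius 0.1952
F along U -1.01
```

View pics/scene4.png

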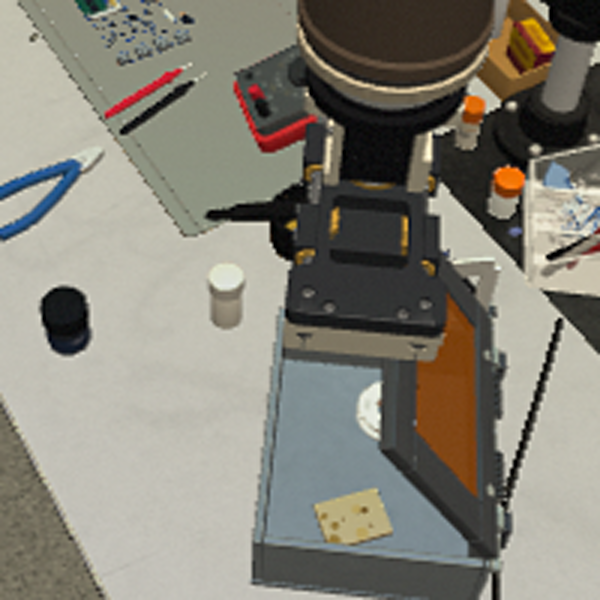

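The lid is held high, with its near front corner at about (384,447) in the crop. I'll check the angle independently from that corner.

Run:
```python
from h import *
V=np.array([-U[1],U[0],0])
for a in(.7,.78,.86,.95,1.0,1.05,1.1):
    e=-U*np.cos(a)+np.array([0,0,np.sin(a)]); n=U*np.sin(a)+np.array([0,0,np.cos(a)])
    print(a,[((proj("scene",H-.089*V+.152*e+k*n)-[170,130])*3).round(0).tolist() for k in(-.005,.005)])
```

```text
0.7 [[308.0, 472.0], [320.0, 467.0]]
0.78 [[323.0, 466.0], [337.0, 461.0]]
0.86 [[340.0, 460.0], [355.0, 456.0]]
0.95 [[361.0, 455.0], [377.0, 451.0]]
1.0 [[373.0, 452.0], [390.0, 449.0]]
1.05 [[385.0, 449.0], [403.0, 447.0]]
1.1 [[399.0, 447.0], [416.0, 445.0]]
```

The corner gives about 1.03, which agrees with the 1.02 from the arm pose. Easing back to 0.78.

Request:
{"op": "move_arm", "data": {
  "steps": [
    [-2.5,0.5,1.6,0],
    [-5,0.5,3.2,0],
    [-10,0.5,6.5,0],
    [-14.5,0.5,10,0],
    [-19,0.5,13.5,0],
    [-23.5,0.5,17,0],
    [-28,0.5,21,0],
    [-32.5,0.5,25,0],
    [-34.5,0.5,27,0],
    [-36,0.5,28.5,0],
    [-36.5,0.5,29,0],
    [-36.5,0.5,29,0],
    [-36.5,0.5,29,0],
    [-36.5,0.5,29,0],
    [-36.5,0.5,29,0],
    [-36.5,0.5,29,0]
  ]
}}

```text
clock: 10.52
position: [0.4973, -0.1739, 0.3738]
ee_rot: [-2.979, 0.996, -0.001]
force: [3.0, 1.8, -0.3]
width: 0.257
```

Run:
```python
from h import *
snap(5)
im=cv2.cvtColor(arm.get_image("top"),cv2.COLOR_RGB2BGR)
cv2.imwrite("pics/top5.png",cv2.resize(im[140:270,170:380],None,fx=3.5,fy=3.5,interpolation=cv2.INTER_CUBIC))
```

```text
10.575 [ 0.4973 -0.1739  0.3738] w 23.424418165499436 F [ 4.78  2.14 -1.29] T [ 0.23 -1.14  0.02]
angle est 0.781 radius 0.195
F along U 2.53
```

View pics/scene5.png

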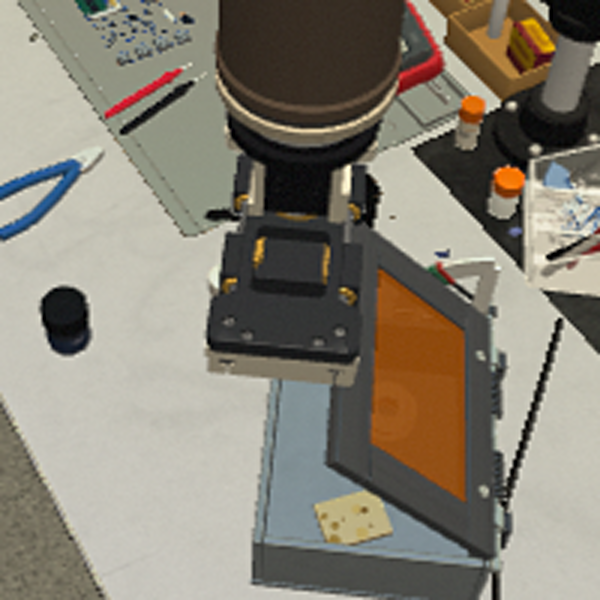

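View pics/top5.png

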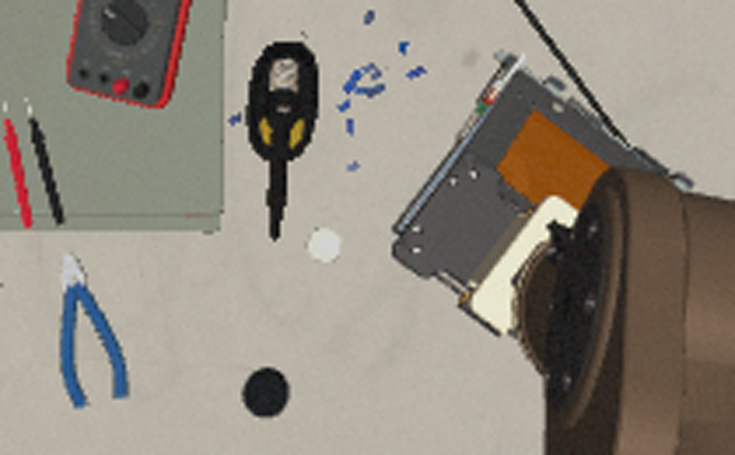

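The corner at about (329,465) in the scene crop gives about 0.80, and the arm pose gives 0.78. In the top view the vial (262,210), the jar (246,252) and the cutters are unmoved. I'll let it settle briefly, then hand in.

Request:
{"op": "move_arm", "data": {
  "steps": [
    [0,0,0,0],
    [0,0,0,0],
    [0,0,0,0],
    [0,0,0,0],
    [0,0,0,0],
    [0,0,0,0]
  ]
}}

```text
clock: 11.38
position: [0.4973, -0.1739, 0.3738]
ee_rot: [-2.979, 0.996, -0.001]
force: [4.6, 1.8, -1.4]
width: 0.258
```

Run:
```python
from h import *
snap(6); print(abs(arm.observe()["dq"]).max())
print(arm.sign_off())
```

```text
11.425 [ 0.4973 -0.1739  0.3738] w 23.58471622777075 F [ 5.63  1.37 -1.14] T [ 0.27 -1.24 -0.09]
angle est 0.781 radius 0.195
F along U 3.67
0.002058106488906987
the job is handed in; nothing more can be done
None
```

The lid is held at about 0.78 rad, inside the green band, and the job is handed in with the gripper still holding it. I took the orange grip by its end faces at 25 N and raised the lid slowly to about 1.02 rad. I kept it there for about half a second, then eased it back.

- **Angle:** The arm pose gives 0.78 rad and the lid's front corner in the picture gives about 0.80. At the top they gave 1.02 and about 1.03. I did not read the black pointer directly because it was too small in the pictures.
- **Grip and rest:** The opening reads 23.6 mm on the 24 mm grip. The arm was still, with joint speeds of at most 0.002 rad/s, and the force on the tool was about 6 N.
- **Vial, jar and cutters:** In the last top view the vial and jar are at the same pixels as at the start. The cutters look unmoved.

No check failed. The clock stood at 11.4 s of the 45 s allowed.

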